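# Index the glazing turntable and hold the carrier lever level over its empty socket

### The job

Turn the indexing turntable counterclockwise (seen from above) by exactly one position, so that its empty socket clicks in at the plunger bracket on the base and stays there. Then lift the cast lever off its wooden rest by its balance point and hold it level with its spigot centred about 5 cm above the empty socket, touching nothing else. The program finishes while still holding the lever there, at rest; leave the bowl, the brush and the two loose knobs alone.

Things in the scene. Friction and masses are not known exactly. Their poses are not given: they have to be found in the camera images.
- turntable (a joint): Round aluminium turntable, 250 mm across, on a low grey base. Angle in rad about the vertical axis through hub, growing counterclockwise seen from above. Detents at 0 (start), 1.047 (the next position) and 2.094; stops 0.25 rad beyond. Leaving a detent takes 2 to 3 N at the handle; past half way, let go, it draws itself into the next detent (within 0.03 rad).
- hub (a point): On the turntable's axis, top of its centre cap, 70 mm above the bench; the turntable's face is at 58 mm. Three stations sit on it at 80 mm radius, 60 degrees apart: the first and third each carry a fixed pink mushroom-shaped ceramic knob (54 mm wide, top 109 mm above the bench), the middle one is the empty socket.
- index_mark (a point): Centre of the top of the plunger bracket on the base's rim, 152 mm out from the hub, 62 mm above the bench; the black-topped plunger on it reaches 96 mm. At angle 0 the first knob stands nearest to it; at 1.047 the empty socket does.
- handle_top (a point): Centre of the top of the turntable's handle: a plain upright steel pin, 18 mm in diameter, standing 52 mm above the turntable's face (its top 110 mm above the bench; a 5 mm high collar 28 mm wide at its foot), 105 mm from the axis. It turns with the table.
- socket (a point): Centre of the mouth of the empty socket: an upright steel ring on the turntable, 58 mm outside, hole 35 mm, 26 mm high, its rim 84 mm above the bench, 80 mm from the axis. It turns with the table.
- lever: Cast aluminium lever, 0.3 to 0.5 kg. Bar 16 mm wide (y), 20 mm high (z), along x. Round boss at x = +100 mm: 50 mm diameter, from 4 mm below to 28 mm above the bar's underside, spigot below it. Round eye at x = -100 mm: 32 mm diameter. Origin: on the bar's underside midway between boss and eye centres. Balance point: x = +38 mm, 62 mm from the boss's centre towards the eye, on the plain bar.
- spigot (a point): Centre of the underside of the lever's spigot, a 28 mm diameter round stub under the boss, 20 mm below the bar's underside and 100 mm from the lever's origin along +x.
- rest: Fixed wooden rest: board 150 by 110 mm, 10 mm thick, origin under its centre, with two battens across it, tops 36 mm above the bench, at x = -70 to -50 mm and x = 61 to 75 mm. The lever lies across them along the rest's x axis (within 10 degrees), boss at +x, bar underside at 36 mm; between the battens 26 mm are free under the bar.
- bowl: Loose plastic glaze bowl, 120 mm wide, 55 mm high; origin under its centre. A bystander.
- knob_a: Loose pink ceramic knob, mushroom-shaped, 54 mm wide, 39 mm high; origin under its centre. A bystander.
- knob_b: The same as knob_a, elsewhere on the bench. A bystander.
- brush: Loose glaze brush lying on the bench; origin on its underside. A bystander.
- index_base: Fixed grey base under the turntable, 224 mm across, 30 mm high, with the plunger bracket on its -x side; origin under its centre, on the turntable's axis. It carries the turntable.
Mind the look-alikes: they are no part of the job. What is shaped like the rest but green is not meant. Of the things that look like the lever, the smaller one is meant.

How it is judged:
On the way, in this order (a step that is already met when the one before it is completed fails the run):
1. the turntable is at its next position, one step counterclockwise (value of joint turntable between 0.967 and 1.127 rad and velocity of joint turntable between -0.1 and 0.1 rad/s), for 0.3 s.
2. the lever is held up clear of its rest, gripped at its balance point (z of lever in the frame of rest above 0.06 m and contact force between the fingers and lever above 1 N and contact force between lever and rest below 0.2 N and x of the grasp point in the frame of lever between 0.023 and 0.053 m), for 0.2 s.
At the end, for the whole second after the job is handed in: Turntable within 0.08 rad of 1.047; lever still, held by the fingers alone within 15 mm of its balance point, level within 0.1 rad, spigot underside 25 to 85 mm above the socket rim and within 15 mm of its axis; neither lever nor robot touches turntable or base (value of joint turntable between 0.967 and 1.127 rad and horizontal distance between spigot and socket below 0.015 m and z of spigot in the frame of socket between 0.025 and 0.085 m and angle between lever's own z axis and vertical below 0.1 rad and x of the grasp point in the frame of lever between 0.023 and 0.053 m and contact force between the fingers and lever above 1 N and contact force between each of lever, the arm, the fingers and index_base below 0.2 N and linear speed of lever below 0.03 m/s and angular speed of lever below 0.2 rad/s); the arm keeps its last pose, push and grip.
It fails at once if the turntable was turned past the next position (value of joint turntable above 1.5 rad).
It fails at once if a bystander was disturbed (distance of any of bowl, knob_a, knob_b, brush from where it was at the start of the episode above 0.03 m).
It also fails if it takes over 48 s, if anything falls off the work surface, if the arm or the gripper's body presses on something with over 40 N, if the wrist force passes 120 N, or if a joint passes its speed limit or range.

### The arm

A 6-joint arm with a two-finger parallel gripper is mounted at the origin on the work surface. World frame = base frame: x ahead of the robot, y to its left, z up, the work surface at z = 0. Lengths are in m, angles in rad, forces in N, time in s.
With the tool pointing down it reaches from about 0.25 to 0.775 m from the base axis. Payload 8.9 kg.
Tool frame: the origin (TCP) lies on the centre line of the jaws, within the pads' length; the fingertips stand 25 mm ahead of it and the grasp point (between the pads) lies 6 mm ahead of it; z points along the fingers, y is the line along which they close (so a half turn about z gives the same grasp; the last joint's range is limited). The gripper opens to 85 mm and grips with 20 to 120 N. Pads are 22 mm wide; open, the fingers measure 114 mm over their backs; the gripper's body (76 mm by 85 mm) begins 54 mm behind the grasp point. The pads swing forward as they close: fully open they stand 13 mm farther back than shut.
Start: joints at [0.993, 0.291, -0.153, 1.127, 0, 1.431], TCP at [0.223, 0.475, 0.256] pointing down, gripper open.
Joint ranges: [-2.52, 2.52], [-0.91, 1.74], [-1.3, 1.37], [-1.96, 2.02], [-1.52, 1.47], [-3.14, 3.14]. Speed limits (rad/s): [2.22, 2.22, 2.79, 3.14, 3.14, 3.14].

### API

Orientations are given as [roll, pitch, yaw] about the fixed x, y, z axes, in that order (R = Rz(yaw) Ry(pitch) Rx(roll)).
In Python, from rig import r gives the robot as it stands.
- The arm moves only by the tool servo_tool, never from a script. Its argument "increments" is text: rows parted by semicolons, each of 6 numbers parted by spaces: the shift along the tool's x, y, z each as a share of 20 mm, from -1 to 1, then the turn, a rotation vector about the tool's x, y, z each as a share of 4 degrees, from -1 to 1. A call has 1 to 5 rows; each row shifts and turns the commanded pose from where the row before left it, along the tool's axes as they then stand; what a row does not reach is not made up. A row lasts 1/12 s, in which the tool goes at most 41.7 mm and 7.16 degrees, less where a joint would pass 70% of its speed; a pose out of reach is approached as far as the arm can. A call with a number of a shift or a turn outside -1 to 1 is refused whole. A call with a gripper value outside its range is refused whole. "gripper" is the finger opening in mm, from 0 to 85.4, set as the call begins (left out, the last holds). The fingers move at their own pace and stop on an object; the grip force is fixed at half the most. Time passes only in rows, so rows that do not move let the fingers close. It gives the time, the measured TCP pose, the force, the opening and the grip force at its end, in the units of the state.
- r.sense(): the state, without advancing time (a new reading comes with each control period).
- r.grab_frame(name): name is "scene" or "top" or "wrist"; returns a dict with "pixels" (480x640x3 uint8, red, green, blue), "fov_y" (degrees; the focal length in pixels is half the picture's height over the tangent of half this angle, whatever the lens; pixels are square), "cx", "cy" (the principal point, pixels), "world_to_cam" (4x4, takes a point from world to camera coordinates); the wrist camera has in their place "mount" (4x4, takes a point from camera to tool coordinates, whose origin is the TCP and whose axes are the flange's). Camera axes: x right, y up, looking along -z (the intrinsics and any distortion apply to the point x, -y, -z); pixel columns grow to the right and rows downward; lengths in m; the calibration is good to about 2 mm. A picture is of the moment at which its call begins: read the wrist's pose just before it. There is no depth.
- r.close_job(): hands the job in; it is judged then, once.
The state is a dict: "clock": time; "joints": joint angles; "qvel": joint speeds; "tau": joint torques, N m; "ee_pos": TCP position; "orientation": TCP orientation; "ft_force": force on the tool from outside, world axes, zero at the start; "wrist_torque": the same for the moment, N m; "finger_gap": finger opening in m; "finger_force": force on a finger pad.
Only numpy, scipy, OpenCV 4.12 (cv2) and the standard library are available. Lean on these libraries where they do the work, as an engineer would, in place of code of your own. Each camera call takes 0.05 s, during which the arm holds its last target. There are 200 camera calls.

## Working session

There is one attempt and no reset: what is moved stays moved. The work goes in short steps, Python scripts to look and compute and a tool call to move; the robot and the scene stay as the last step left them, time stands still between calls to the robot, and variables do not carry over. Pictures are saved under pics/ and viewed, at most 12 in all, crops included, and the job is handed in when it is done.

Besides the shell and the picture viewer there is one more tool, called after "Request:" as a command line: name --argument value ..., lists and objects as JSON in quotes. servo_tool: Moves the arm, as the interface text tells. Shift numbers are shares of 20 mm and turn numbers shares of 4 degrees, none past 1 either way. Its arguments: {"type":"object","properties":{"increments":{"type":"string"},"gripper":{"type":"number"}},"required":["increments"]}

```bash
mkdir -p pics; ls; cat > h.py <<'E'
import numpy as np, cv2
from rig import r
def save(n,f): cv2.imwrite(f'pics/{n}.png',cv2.cvtColor(f['pixels'],cv2.COLOR_RGB2BGR))
E
python3 - <<'E'
from h import *
import pickle
print(r.sense())
for n in ("scene","top"):
    f=r.grab_frame(n); save(n,f); pickle.dump(f,open(n+'.pkl','wb')); print({k:v for k,v in f.items() if k!='pixels'})
E
```

```text
pics
{'clock': 0.0, 'joints': array([ 9.92722357e-01,  2.91282524e-01, -1.54106458e-01,  1.12672242e+00,
       -1.09565156e-05,  1.43149236e+00]), 'qvel': array([-0.0021882 ,  0.00041792, -0.00087749,  0.00023626,  0.00047393,
       -0.00149094]), 'tau': array([ 7.81174058e-04, -5.37147439e+01,  3.31369865e+01,  1.58792117e-02,
       -1.07234371e-04, -1.60326084e-05]), 'ee_pos': array([0.2228112 , 0.47492528, 0.25573854]), 'orientation': array([-3.14028880e+00, -1.71752967e-04,  2.70282255e+00]), 'ft_force': array([ 0.20347249, -1.09190578,  0.16314034]), 'wrist_torque': array([-0.08330633, -0.04469365,  0.0215172 ]), 'finger_force': 0.0, 'finger_gap': 0.08553767151381503}
{'fov_y': 55.47040916423341, 'cx': 320.0675459401488, 'cy': 242.72274143961678, 'world_to_cam': array([[-0.45336446,  0.89123571,  0.01263254,  0.24889266],
       [-0.62928671, -0.33008594,  0.70359186,  0.20281409],
       [ 0.63123601,  0.31103406,  0.71049202, -1.67863109],
       [ 0.        ,  0.        ,  0.        ,  1.        ]])}
{'fov_y': 53.48150275611219, 'cx': 318.57828897062814, 'cy': 243.30724376654334, 'world_to_cam': array([[-0.0079073 , -0.99994525,  0.00685338, -0.03881266],
       [ 0.9918171 , -0.00696933,  0.12747654, -0.46373166],
       [-0.12742179,  0.0078053 ,  0.99181791, -1.1681856 ],
       [ 0.        ,  0.        ,  0.        ,  1.        ]])}
```

View pics/scene.png

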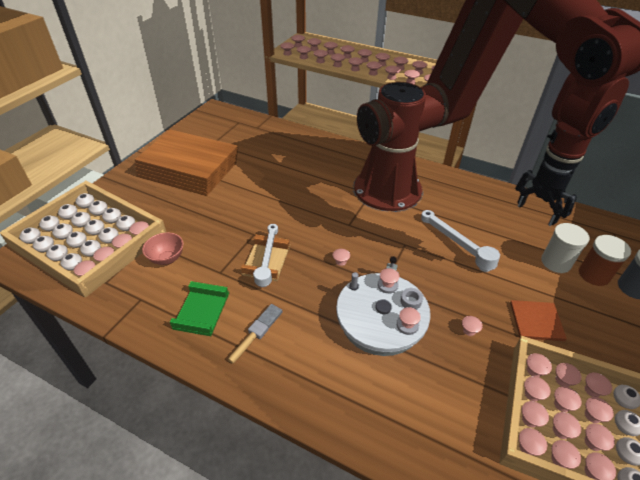

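View pics/top.png

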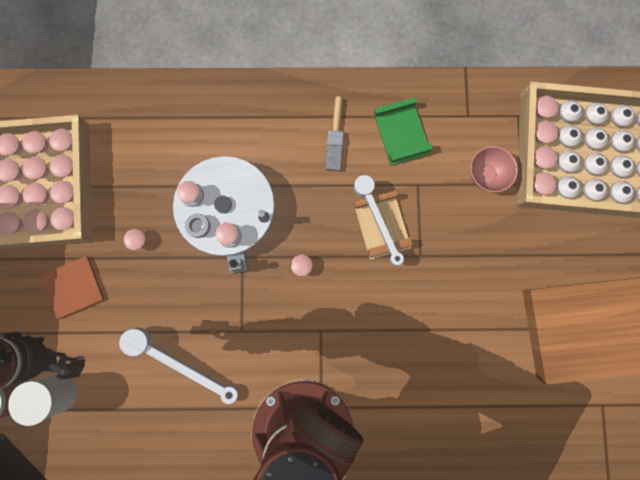

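```bash
cat >> h.py <<'E'
def ray(f,u,v,T=None):
    T=np.linalg.inv(f['world_to_cam']) if T is None else T
    F=240/np.tan(np.radians(f['fov_y']/2))
    d=np.array([(u-f['cx'])/F,-(v-f['cy'])/F,-1]); return T[:3,3],T[:3,:3]@d
def onz(f,u,v,z,T=None):
    o,d=ray(f,u,v,T); return o+d*(z-o[2])/d[2]
def tri(*R):
    A=np.zeros((3,3));b=np.zeros(3)
    for o,d in R:
        P=np.eye(3)-np.outer(d,d)/(d@d); A+=P;b+=P@o
    x=np.linalg.solve(A,b); e=[np.linalg.norm(np.cross(x-o,d))/np.linalg.norm(d) for o,d in R]
    return x,max(e)
def wristT(f,s):
    from scipy.spatial.transform import Rotation as Ro
    T=np.eye(4);T[:3,:3]=Ro.from_euler('xyz',s['orientation']).as_matrix();T[:3,3]=s['ee_pos']
    return T@f['mount']
E
python3 - <<'E'
import pickle,cv2,numpy as np
t=pickle.load(open('top.pkl','rb'))['pixels'];s=pickle.load(open('scene.pkl','rb'))['pixels']
def c(im,x,y): return cv2.resize(im[y:y+100,x:x+133],(400,300),interpolation=cv2.INTER_CUBIC)
im=np.vstack([np.hstack([c(t,160,175),c(s,325,255)]),np.hstack([c(t,315,172),c(s,205,205)])])
cv2.imwrite('pics/crops.png',im[:,:,::-1])
E
```

```text
(no output)
```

View pics/crops.png

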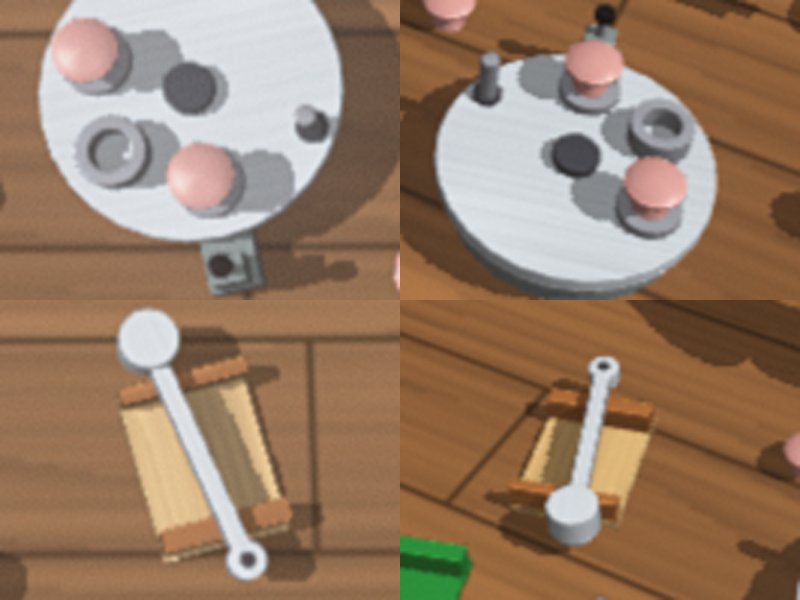

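The crops show hub (223,204 top / 383.5,306.5 scene), handle (262,213.5 / 354.5,275), socket (197,225.5 / 412,297.5), and the lever's boss (364,184.5 / 262.5,273.5) and eye (397,258 / 272.5,227.6). Candidates for the lever: the one on the wooden rest (380,220 top) and the larger one on the bench (180,365 top). I choose the smaller one, on the rest. For the rest: the wooden one (383,223), not the green one (403,131). For the handle: the steel pin (262,213), not the plunger (233,263).

```bash
python3 - <<'E'
from h import *
import pickle
np.set_printoptions(precision=4,suppress=True)
t=pickle.load(open('top.pkl','rb'));s=pickle.load(open('scene.pkl','rb'))
P={}
for n,a,b,z in [('hub',(223,204),(383.5,306.5),.07),('handle',(262,213.5),(354.5,275),.11),('socket',(197.1,225.5),(411.9,297.5),.084),('boss',(364.2,184.5),(262.5,273.5),.064),('eye',(397.2,257.9),(272.5,227.6),.056)]:
    x,e=tri(ray(t,*a),ray(s,*b)); P[n]=x; print(n,x,e,onz(t,*a,z),onz(s,*b,z))
for n in('handle','socket'): d=P[n]-P['hub'];print(n,np.hypot(*d[:2]),np.degrees(np.arctan2(d[1],d[0])))
d=P['boss']-P['eye'];print(np.hypot(*d[:2]),np.degrees(np.arctan2(d[1],d[0])))
print('plunger',onz(t,233.5,263,.096),'knob near',onz(t,301,265,.03),'bowl',onz(t,495,170,.05),'big',onz(t,133,342,.03),onz(t,230,395,.03))
d=onz(t,133,342,.03)-onz(t,230,395,.03);print(np.linalg.norm(d))
print('bracket',onz(t,237,265,.062))
E
```

```text
hub [0.559  0.1942 0.0601] 0.0006146692323473387 [0.5571 0.1917 0.07  ] [0.5662 0.1965 0.07  ]
handle [0.5267 0.0925 0.1011] 0.00010716240818173745 [0.5251 0.0915 0.11  ] [0.534  0.0952 0.11  ]
socket [0.5038 0.2536 0.0714] 0.0002156995589853997 [0.5017 0.2503 0.084 ] [0.514  0.2553 0.084 ]
boss [ 0.6071 -0.1566  0.0565] 0.0007433436526847067 [ 0.6055 -0.1565  0.064 ] [ 0.6122 -0.1519  0.064 ]
eye [ 0.423  -0.2352  0.0483] 0.0007877718394180711 [ 0.4226 -0.2346  0.056 ] [ 0.4297 -0.2298  0.056 ]
handle 0.10666515965780544 -107.62277557448924
socket 0.08113336454711234 132.8970077076282
0.20013515018579825 23.13221867670627
plunger [0.4095 0.1594 0.096 ] knob near [0.4091 0.0021 0.03  ] bowl [ 0.6446 -0.4897  0.05  ] big [0.2235 0.413  0.03  ] [0.0959 0.1744 0.03  ]
0.27061950423562126
bracket [0.4075 0.1566 0.062 ]
```

Request:
servo_tool --increments "0 0 0 0 0 1;0 0 0 0 0 1;0 0 0 0 0 1;0 0 0 0 0 1;0 0 0 0 0 1" --gripper 40

```text
clock: 0.52
ee_pos: [0.2229, 0.475, 0.256]
orientation: [-3.141, 0.0, 2.35]
ft_force: [0.5, -0.2, 0.2]
finger_gap: 0.0401
finger_force: 0.0
```

Request:
servo_tool --increments "0 0 0 0 0 1;0 0 0 0 0 1;0 0 0 0 0 1;0 0 0 0 0 1;0 0 0 0 0 1"

```text
clock: 0.93
ee_pos: [0.2229, 0.4751, 0.256]
orientation: [-3.141, 0.0, 2.001]
ft_force: [0.5, 0.3, 0.5]
finger_gap: 0.0397
finger_force: 0.0
```

Request:
servo_tool --increments "0 0 0 0 0 1;0 0 0 0 0 1;0 0 0 0 0 1;0 0 0 0 0 1;0 0 0 0 0 1"

```text
clock: 1.35
ee_pos: [0.2229, 0.4751, 0.256]
orientation: [-3.141, 0.001, 1.652]
ft_force: [-0.2, 0.8, 0.3]
finger_gap: 0.0401
finger_force: 0.0
```

Request:
servo_tool --increments "0 0 0 0 0 1;0 0 0 0 0 1;0 0 0 0 0 1;0 0 0 0 0 1;0 0 0 0 0 1"

```text
clock: 1.77
ee_pos: [0.2229, 0.4751, 0.256]
orientation: [-3.141, 0.001, 1.303]
ft_force: [0.3, 0.1, -0.1]
finger_gap: 0.0401
finger_force: 0.0
```

```bash
cat >> h.py <<'E'
def go(x,y,z,yaw=None):
    "print tool-frame shift to target in 20 mm shares, turn in 4 deg shares"
    from scipy.spatial.transform import Rotation as Ro
    s=r.sense();R=Ro.from_euler('xyz',s['orientation'])
    print('at',s['ee_pos'].round(4),np.degrees(s['orientation']).round(2),'shift',(R.inv().apply(np.array([x,y,z])-s['ee_pos'])/.02).round(2))
    if yaw is not None:
        print('turn',(np.degrees((R.inv()*Ro.from_euler('xyz',[np.pi,0,np.radians(yaw)])).as_rotvec())/4).round(2))
E
python3 -c "
from h import *
go(.525,.0915,.2,73)"
```

```text
at [0.2229 0.4751 0.256 ] [-1.7999e+02  4.0000e-02  7.4660e+01] shift [-14.5   19.64   2.8 ]
turn [-0.    0.01  0.41]
```

Request:
servo_tool --increments "-0.72 0.98 0 0 0 0;-0.72 0.98 0 0 0 0;-0.72 0.98 0 0 0 0;-0.72 0.98 0 0 0 0;-0.72 0.98 0 0 0 0"

```text
clock: 2.18
ee_pos: [0.2992, 0.3791, 0.256]
orientation: [-3.141, 0.001, 1.307]
ft_force: [0.8, 0.1, -0.7]
finger_gap: 0.0399
finger_force: 0.0
```

Request:
servo_tool --increments "-0.72 0.98 0 0 0 0;-0.72 0.98 0 0 0 0;-0.72 0.98 0 0 0 0;-0.72 0.98 0 0 0 0;-0.72 0.98 0 0 0 0"

```text
clock: 2.6
ee_pos: [0.375, 0.284, 0.2561]
orientation: [-3.141, 0.0, 1.307]
ft_force: [0.1, 0.9, 0.6]
finger_gap: 0.0401
finger_force: 0.0
```

Request:
servo_tool --increments "-0.72 0.98 0 0 0 0;-0.72 0.98 0 0 0 0;-0.72 0.98 0 0 0 0;-0.72 0.98 0 0 0 0;-0.72 0.98 0 0 0 0"

```text
clock: 3.02
ee_pos: [0.4508, 0.1888, 0.2561]
orientation: [-3.141, 0.0, 1.306]
ft_force: [0.1, 0.6, -0.4]
finger_gap: 0.0401
finger_force: 0.0
```

Request:
servo_tool --increments "-0.72 0.98 0 0 0 0;-0.72 0.98 0 0 0 0;-0.72 0.98 0.3 0 0 0;-0.72 0.98 0.3 0 0 0.4;0 0 0 0 0 0"

```text
clock: 3.43
ee_pos: [0.5127, 0.111, 0.2429]
orientation: [-3.141, 0.001, 1.274]
ft_force: [-0.6, -0.1, -0.2]
finger_gap: 0.0402
finger_force: 0.0
```

```bash
python3 - <<'E'
from h import *
import pickle
go(.525,.0915,.2,73)
s=r.sense(); f=r.grab_frame('wrist'); save('w1',f); pickle.dump((s,f),open('w1.pkl','wb')); print(f['fov_y'],f['cx'],f['cy'],f['mount'].round(3))
T=wristT(f,s)
o=T[:3,3];print('cam',o)
E
```

```text
at [0.5127 0.111  0.2429] [-1.7998e+02  8.0000e-02  7.3000e+01] shift [-0.75  0.87  2.14]
turn [-0.01  0.02  0.  ]
61.19293253107424 322.31784442476794 239.86052571160062 [[-0.     0.962  0.273  0.069]
 [ 1.     0.    -0.     0.001]
 [-0.     0.273 -0.962 -0.117]
 [ 0.     0.     0.     1.   ]]
cam [0.53378051 0.17697505 0.35990219]
```

View pics/w1.png

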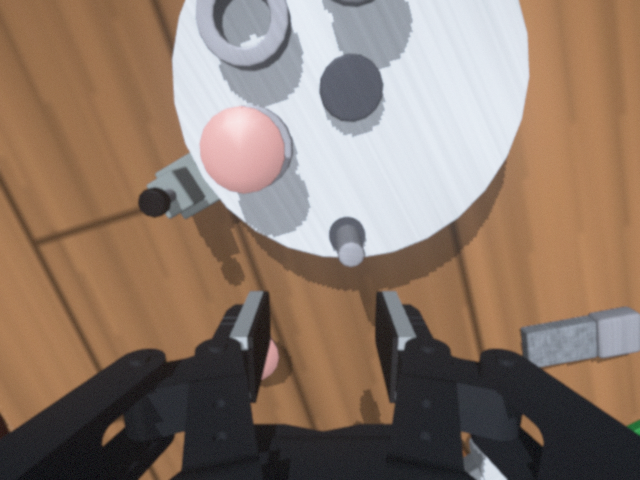

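The wrist view shows the handle top at (350,254), the hub at (351,88) and the plunger at (155,202), with the fingers astride below the handle.

```bash
python3 - <<'E'
from h import *
import pickle
s,f=pickle.load(open('w1.pkl','rb'));t=pickle.load(open('top.pkl','rb'));sc=pickle.load(open('scene.pkl','rb'));T=wristT(f,s)
for n,w,a,b,z in [('handle',(350,254),(262,213.5),(354.5,275),.11),('hub',(351,87.5),(223,204),(383.5,306.5),.07)]:
    print(n,onz(f,*w,z,T),*tri(ray(f,*w,T),ray(t,*a)),*tri(ray(f,*w,T),ray(t,*a),ray(sc,*b)))
E
```

```text
handle [0.52724255 0.0945578  0.11      ] [0.52679064 0.09218355 0.10238412] 0.00028527894033071724 [0.52687815 0.09231216 0.10149824] 0.0005499513783348082
hub [0.5590711  0.19399664 0.07      ] [0.56053686 0.19490293 0.05377354] 6.836437143278164e-05 [0.55940729 0.19433426 0.06040108] 0.000787308512663883
```

Request:
servo_tool --increments "-0.63 0.94 0 0 0 0.2;0 0 1 0 0 0;0 0 1 0 0 0;0 0 1 0 0 0;0 0 1 0 0 0"

```text
clock: 3.9
ee_pos: [0.5248, 0.0971, 0.1636]
orientation: [-3.141, -0.0, 1.265]
ft_force: [0.7, -0.0, -0.0]
finger_gap: 0.0401
finger_force: 0.0
```

Request:
servo_tool --increments "0 0 1 0 0 0;0 0 1 0 0 0;0 0 0.5 0 0 0;0 0 0.5 0 0 0;0 0 0 0 0 0"

```text
clock: 4.32
ee_pos: [0.5243, 0.0968, 0.103]
orientation: [-3.139, 0.001, 1.265]
ft_force: [0.1, -0.4, 0.8]
finger_gap: 0.0398
finger_force: 0.0
```

```bash
python3 - <<'E'
from h import *
import pickle
s=r.sense(); f=r.grab_frame('wrist'); save('w2',f); go(.527,.0935,.101,72.3)
E
```

```text
at [0.525  0.0967 0.1041] [-1.7994e+02  2.0000e-02  7.2490e+01] shift [-0.12  0.15  0.15]
turn [-0.01  0.    0.05]
```

View pics/w2.png

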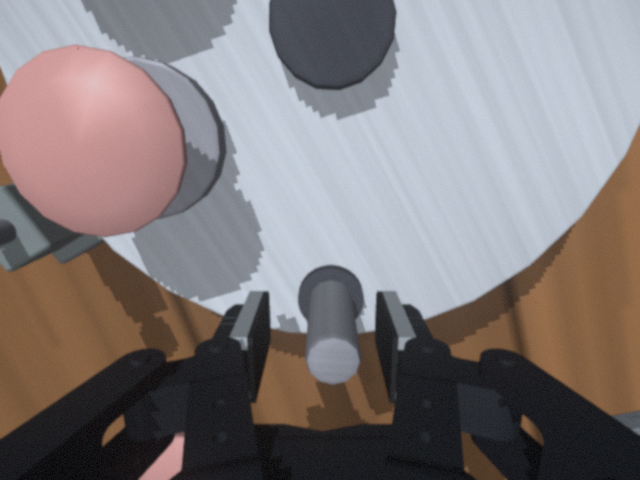

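The pin at (333,360) stands between the finger pads, so it is caged. I'll follow the arc now.

Request:
servo_tool --increments "0 0.18 0 0 0 -0.5;0 0.18 0 0 0 -0.5;0 0.18 0 0 0 -0.5;0 0.18 0 0 0 -0.5;0 0.18 0 0 0 -0.5"

```text
clock: 4.78
ee_pos: [0.5435, 0.0924, 0.1056]
orientation: [3.14, -0.001, 1.441]
ft_force: [-1.6, 0.5, 1.2]
finger_gap: 0.0401
finger_force: 0.7
```

Request:
servo_tool --increments "0 0.18 0 0 0 -0.5;0 0.18 0 0 0 -0.5;0 0.18 0 0 0 -0.5;0 0.18 0 0 0 -0.5;0 0.18 0 0 0 -0.5"

```text
clock: 5.2
ee_pos: [0.561, 0.0914, 0.1056]
orientation: [3.141, -0.001, 1.616]
ft_force: [-3.3, 0.9, 2.5]
finger_gap: 0.0399
finger_force: 1.4
```

Request:
servo_tool --increments "0 0.18 0 0 0 -0.5;0 0.18 0 0 0 -0.5;0 0.18 0 0 0 -0.5;0 0.18 0 0 0 -0.5;0 0.18 0 0 0 -0.5"

```text
clock: 5.62
ee_pos: [0.5789, 0.0935, 0.1056]
orientation: [3.141, -0.0, 1.79]
ft_force: [-1.9, 1.7, 1.0]
finger_gap: 0.0399
finger_force: 1.0
```

```bash
python3 - <<'E'
from h import *
a=np.radians(-77.7);go(.559+.1055*np.cos(a),.194+.1055*np.sin(a),.103,102.3)
E
```

```text
at [0.5789 0.0935 0.1056] [ 1.7997e+02 -2.0000e-02  1.0257e+02] shift [-0.15  0.1   0.13]
turn [ 0.01 -0.    0.07]
```

Request:
servo_tool --increments "-0.03 0.19 0 0 0 -0.5;-0.03 0.19 0 0 0 -0.5;-0.03 0.19 0 0 0 -0.5;-0.03 0.19 0 0 0 -0.5;-0.03 0.19 0 0 0 -0.5"

```text
clock: 6.03
ee_pos: [0.5986, 0.0958, 0.1057]
orientation: [3.14, 0.0, 1.965]
ft_force: [0.3, -0.2, -0.4]
finger_gap: 0.0399
finger_force: 0.0
```

Request:
servo_tool --increments "0 0.18 0 0 0 -0.5;0 0.18 0 0 0 -0.5;0 0.18 0 0 0 -0.5;0 0.18 0 0 0 -0.5;0 0.18 0 0 0 -0.5"

```text
clock: 6.45
ee_pos: [0.615, 0.104, 0.1059]
orientation: [3.139, 0.001, 2.139]
ft_force: [-0.9, -0.5, 1.0]
finger_gap: 0.04
finger_force: 0.0
```

Request:
servo_tool --increments "0 0.18 0 0 0 -0.5;0 0.18 0 0 0 -0.5;0 0.18 0 0 0 -0.5;0 0.18 0 0 0 -0.5;0 0.18 0 0 0 -0.5"

```text
clock: 6.87
ee_pos: [0.6291, 0.1146, 0.1058]
orientation: [3.14, 0.001, 2.314]
ft_force: [-0.2, -0.1, 0.4]
finger_gap: 0.0402
finger_force: 0.0
```

Request:
servo_tool --increments "0 0 0 0 0 0;0 0 0 0 0 0;0 0 0 0 0 0;0 0 0 0 0 0;0 0 0 0 0 0"

```text
clock: 7.28
ee_pos: [0.6282, 0.1142, 0.1045]
orientation: [3.142, 0.0, 2.311]
ft_force: [0.8, -0.1, -1.0]
finger_gap: 0.04
finger_force: 0.0
```

```bash
python3 - <<'E'
from h import *
import pickle
a=np.radians(-47.7);go(.559+.1055*np.cos(a),.194+.1055*np.sin(a),.103,132.3)
f=r.grab_frame('wrist'); save('w3',f); t=r.grab_frame('top'); pickle.dump(t,open('top2.pkl','wb'))
g=np.zeros((480,800,3),np.uint8);g[:,:400]=cv2.resize(f['pixels'],(400,300))[:300].repeat(1,0)[:480] if 0 else 0
g[:300,:400]=cv2.resize(f['pixels'],(400,300)); g[:300,400:]=cv2.resize(t['pixels'][175:275,160:293],(400,300),interpolation=cv2.INTER_CUBIC)
cv2.imwrite('pics/c3.png',g[:300,:,::-1])
E
```

```text
at [0.6282 0.1142 0.1045] [180.     0.   132.43] shift [0.01 0.12 0.08]
turn [0.   0.   0.03]
```

View pics/c3.png

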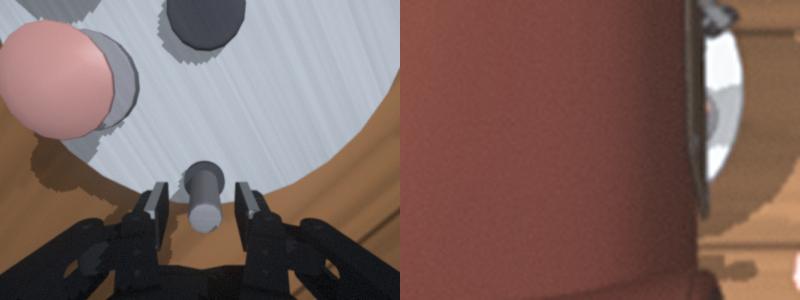

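The pin sits centred between the pads with no contact force, so the table has clicked in. Next I raise, turn to the lever's heading and go above its balance point.

Request:
servo_tool --increments "0 0 -0.5 0 0 0;0 0 -1 0 0 0;0 0 -1 0 0 0;0 0 -1 0 0 0;0 0 -1 0 0 0"

```text
clock: 7.8
ee_pos: [0.6283, 0.1143, 0.1961]
orientation: [3.141, 0.0, 2.312]
ft_force: [0.2, 0.9, 0.7]
finger_gap: 0.0402
finger_force: 0.0
```

Request:
servo_tool --increments "0 0 -1 0 0 0;0 0 -1 0 0 -1;0 0 -0.5 0 0 -1;0 0 0 0 0 -1;0 0 0 0 0 -1" --gripper 50

```text
clock: 8.22
ee_pos: [0.6288, 0.1143, 0.2462]
orientation: [3.14, 0.002, 2.594]
ft_force: [0.0, 0.2, -1.3]
finger_gap: 0.0499
finger_force: 0.0
```

Request:
servo_tool --increments "0 0 0 0 0 -1;0 0 0 0 0 -1;0 0 0 0 0 -1;0 0 0 0 0 -1;0 0 0 0 0 -1"

```text
clock: 8.63
ee_pos: [0.6283, 0.1143, 0.2451]
orientation: [3.141, 0.0, 2.943]
ft_force: [0.5, 0.1, 0.8]
finger_gap: 0.0502
finger_force: 0.0
```

Request:
servo_tool --increments "0 0 0 0 0 -1;0 0 0 0 0 -1;0 0 0 0 0 -1;0 0 0 0 0 -1;0 0 0 0 0 -1"

```text
clock: 9.05
ee_pos: [0.6283, 0.1143, 0.2452]
orientation: [-3.142, 0.0, -2.991]
ft_force: [-0.3, 0.7, 0.5]
finger_gap: 0.0503
finger_force: 0.0
```

Request:
servo_tool --increments "0 0 0 0 0 -1;0 0 0 0 0 -1;0 0 0 0 0 -1;0 0 0 0 0 -0.6;0 0 0 0 0 0"

```text
clock: 9.47
ee_pos: [0.6283, 0.1143, 0.2451]
orientation: [-3.141, 0.001, -2.741]
ft_force: [0.1, 0.3, -0.6]
finger_gap: 0.05
finger_force: 0.0
```

```bash
python3 - <<'E'
from h import *
go(.549,-.180,.23,203.1)
E
```

```text
at [0.6283 0.1143 0.2451] [-1.7999e+02  3.0000e-02 -1.5704e+02] shift [  9.39 -12.     0.75]
turn [-0.    0.01 -0.04]
```

Request:
servo_tool --increments "0.78 -1 0 0 0 0;0.78 -1 0 0 0 0;0.78 -1 0 0 0 0;0.78 -1 0 0 0 0;0.78 -1 0 0 0 0"

```text
clock: 9.88
ee_pos: [0.5948, -0.0091, 0.2449]
orientation: [-3.141, 0.0, -2.744]
ft_force: [-0.2, -0.8, 0.8]
finger_gap: 0.0503
finger_force: 0.0
```

Request:
servo_tool --increments "0.78 -1 0 0 0 0;0.78 -1 0 0 0 0;0.78 -1 0 0 0 0;0.78 -1 0 0 0 0;0.78 -1 0 0 0 0"

```text
clock: 10.3
ee_pos: [0.5618, -0.1317, 0.245]
orientation: [-3.141, 0.0, -2.745]
ft_force: [-0.1, 0.1, 0.1]
finger_gap: 0.0497
finger_force: 0.0
```

Request:
servo_tool --increments "0.78 -1 0 0 0 0;0.78 -1 0 0 0 0;0 0 0 0 0 0;0 0 0 0 0 0"

```text
clock: 10.63
ee_pos: [0.5488, -0.1807, 0.2448]
orientation: [-3.141, 0.0, -2.746]
ft_force: [-0.3, 0.4, 0.9]
finger_gap: 0.0499
finger_force: 0.0
```

```bash
python3 - <<'E'
from h import *
import pickle
go(.549,-.180,.23,203.1)
s=r.sense(); f=r.grab_frame('wrist'); pickle.dump((s,f),open('w4.pkl','wb')); t=r.grab_frame('top'); pickle.dump(t,open('top2.pkl','wb'));sc=r.grab_frame('scene'); pickle.dump(sc,open('scene2.pkl','wb'))
g=np.zeros((300,800,3),np.uint8)
g=np.zeros((600,800,3),np.uint8)
g[:300,:400]=cv2.resize(f['pixels'],(400,300)); g[:300,400:]=cv2.resize(t['pixels'][175:275,160:293],(400,300),interpolation=cv2.INTER_CUBIC);g[300:,400:]=cv2.resize(sc['pixels'][255:355,325:458],(400,300),interpolation=cv2.INTER_CUBIC)
cv2.imwrite('pics/c4.png',g[:,:,::-1])
E
```

```text
at [ 0.5488 -0.1807  0.2448] [-1.7999e+02  2.0000e-02 -1.5736e+02] shift [-0.02  0.03  0.74]
turn [-0.    0.   -0.11]
```

View pics/c4.png

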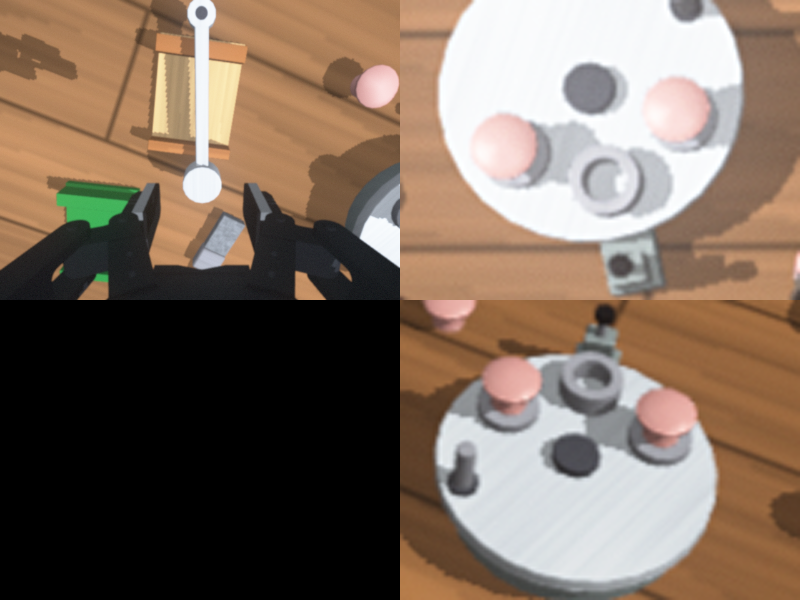

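The table has turned: the socket now faces the plunger, at (228.4,234) top and (388.4,281.6) scene. In the wrist view the eye is at (322.5,21) and the boss at (323,292).

```bash
python3 - <<'E'
from h import *
import pickle
np.set_printoptions(precision=4,suppress=True)
s,f=pickle.load(open('w4.pkl','rb'));t=pickle.load(open('top2.pkl','rb'));sc=pickle.load(open('scene2.pkl','rb'));T=wristT(f,s)
m=(f['pixels'].min(2)>185).astype(np.uint8)
n,l,st,c=cv2.connectedComponentsWithStats(m)
for i in range(1,n):
    if st[i,4]>2000:print(st[i],c[i])
    if st[i,4]>2000:
        for v in range(st[i,1],st[i,1]+st[i,3],20):
            x=np.where(l[v]==i)[0];print(v,x.min(),x.max())
for n,w,a,b,z in [('boss',(323,292),(364.2,184.5),(262.5,273.5),.064),('eye',(322.5,21),(397.2,257.9),(272.5,227.6),.056)]:
    print(n,onz(f,*w,z,T),*tri(ray(f,*w,T),ray(t,*a)),*tri(ray(f,*w,T),ray(t,*a),ray(sc,*b)))
print('socket',*tri(ray(t,228.4,234),ray(sc,388.4,281.6)),onz(t,228.4,234,.084),onz(sc,388.4,281.6,.084))
h=np.array([.559,.194]);a=np.radians(-107.7-60)
print(h+.08*np.array([np.cos(a),np.sin(a)]))
E
```

```text
[ 300    0   46  266 6090] [323.024  122.0695]
0 309 335
20 300 344
40 309 337
60 312 333
80 313 333
100 312 334
120 313 334
140 313 334
160 313 334
180 313 334
200 313 333
220 314 333
240 314 333
260 314 332
[ 584  107   53   64 2460] [610.3988 138.0817]
107 617 617
127 587 636
147 588 633
167 593 613
[ 293  268   62   57 2790] [323.1595 295.8136]
268 316 330
288 294 353
308 296 351
[ 576  345   64   82 3209] [612.2901 380.2343]
345 592 594
365 581 638
385 582 639
405 609 639
425 637 639
boss [ 0.6031 -0.1582  0.064 ] [ 0.607  -0.1571  0.0557] 0.0006589515790502002 [ 0.6068 -0.1568  0.0559] 0.0009463081629355467
eye [ 0.4231 -0.2336  0.056 ] [ 0.4228 -0.2342  0.0554] 0.0005321504305200728 [ 0.4226 -0.2349  0.0485] 0.0012748395826141204
socket [0.4821 0.1773 0.0726] 0.0005183093062015434 [0.4805 0.1747 0.084 ] [0.4914 0.1799 0.084 ]
[0.4808 0.177 ]
```

Request:
servo_tool --increments "0 0 1 0 0 -0.08;0 0 1 0 0 0;0 0 1 0 0 0;0 0 1 0 0 0;0 0 1 0 0 0"

```text
clock: 11.2
ee_pos: [0.5494, -0.1783, 0.1436]
orientation: [-3.141, 0.0, -2.736]
ft_force: [0.4, -0.4, 0.1]
finger_gap: 0.0502
finger_force: 0.0
```

Request:
servo_tool --increments "0 0 1 0 0 0;0 0 1 0 0 0;0 0 0.5 0 0 0;0 0 0 0 0 0"

```text
clock: 11.53
ee_pos: [0.5479, -0.1781, 0.0923]
orientation: [3.139, -0.002, -2.736]
ft_force: [-0.1, 0.6, 0.2]
finger_gap: 0.0498
finger_force: 0.0
```

```bash
python3 - <<'E'
from h import *
import pickle
go(.548,-.181,.054,203)
f=r.grab_frame('wrist'); save('w5',f)
E
```

```text
at [ 0.5479 -0.1781  0.0923] [ 1.7983e+02 -1.4000e-01 -1.5677e+02] shift [ 0.05 -0.14  1.92]
turn [ 0.04 -0.03  0.06]
```

View pics/w5.png

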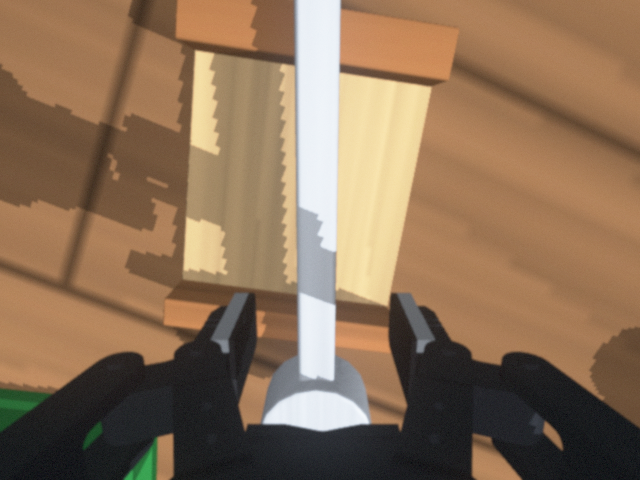

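The bar lies between the pads (bar centre column 317, pad centre about 322), so I go down and close.

Request:
servo_tool --increments "0.05 -0.14 0.5 0 0 0;0 0 0.5 0 0 0;0 0 0.5 0 0 0;0 0 0.4 0 0 0;0 0 0 0 0 0"

```text
clock: 12.0
ee_pos: [0.5481, -0.1821, 0.0544]
orientation: [3.14, -0.002, -2.737]
ft_force: [-0.9, 1.1, -0.9]
finger_gap: 0.05
finger_force: 0.0
```

Request:
servo_tool --increments "0 0 0 0 0 0;0 0 0 0 0 0;0 0 0 0 0 0;0 0 0 0 0 0;0 0 0 0 0 0" --gripper 0

```text
clock: 12.42
ee_pos: [0.5495, -0.1825, 0.0569]
orientation: [-3.141, 0.001, -2.737]
ft_force: [-1.0, 1.4, 5.1]
finger_gap: 0.0147
finger_force: 59.7
```

Request:
servo_tool --increments "0 0 0 0 0 0;0 0 0 0 0 0;0 0 0 0 0 0;0 0 0 0 0 0"

```text
clock: 12.75
ee_pos: [0.5495, -0.1825, 0.0569]
orientation: [-3.141, 0.001, -2.737]
ft_force: [-1.4, 1.6, 6.0]
finger_gap: 0.0148
finger_force: 59.9
```

Request:
servo_tool --increments "0 0 -0.3 0 0 0;0 0 -0.6 0 0 0;0 0 -0.6 0 0 0;0 0 -0.6 0 0 0;0 0 -0.6 0 0 0"

```text
clock: 13.17
ee_pos: [0.5488, -0.1825, 0.1106]
orientation: [3.141, -0.001, -2.737]
ft_force: [0.2, -0.8, -5.6]
finger_gap: 0.015
finger_force: 58.6
```

Request:
servo_tool --increments "0 0 -0.6 0 0 0;0 0 -0.6 0 0 0;0 0 -0.6 0 0 0;0 0 -0.6 0 0 0;0 0 -0.6 0 0 0"

```text
clock: 13.58
ee_pos: [0.5487, -0.1824, 0.1707]
orientation: [3.141, -0.001, -2.737]
ft_force: [0.0, -0.1, -4.3]
finger_gap: 0.0147
finger_force: 58.6
```

Request:
servo_tool --increments "0 0 -0.4 0 0 0;0 0 0 0 0 0;0 0 0 0 0 0;0 0 0 0 0 0"

```text
clock: 13.92
ee_pos: [0.5488, -0.1823, 0.1775]
orientation: [3.141, -0.001, -2.737]
ft_force: [-0.0, 0.3, -4.0]
finger_gap: 0.0148
finger_force: 58.7
```

```bash
python3 - <<'E'
from h import *
import pickle
s=r.sense();print(s['ft_force'],s['wrist_torque'],s['finger_force'])
a=np.radians(23.2);S=np.array([.481,.1765]);g=S-.062*np.array([np.cos(a),np.sin(a)]);print(g)
go(*g,.18,203.2)
t=r.grab_frame('top');sc=r.grab_frame('scene');pickle.dump((t,sc),open('l.pkl','wb'))
k=lambda p,x,y:cv2.resize(p['pixels'][y:y+133,x:x+133],(400,400),interpolation=cv2.INTER_CUBIC)
cv2.imwrite('pics/c6.png',np.hstack([k(t,320,150),k(sc,190,170)])[:,:,::-1])
E
```

```text
[-0.00494457  0.2913824  -3.99930747] [ 0.02241252 -0.04906092  0.03950816] 58.746575117111206
[0.42401361 0.1520756 ]
at [ 0.5488 -0.1823  0.1775] [ 1.7995e+02 -5.0000e-02 -1.5682e+02] shift [-0.85 17.83 -0.11]
turn [ 0.01 -0.01 -0.01]
```

View pics/c6.png

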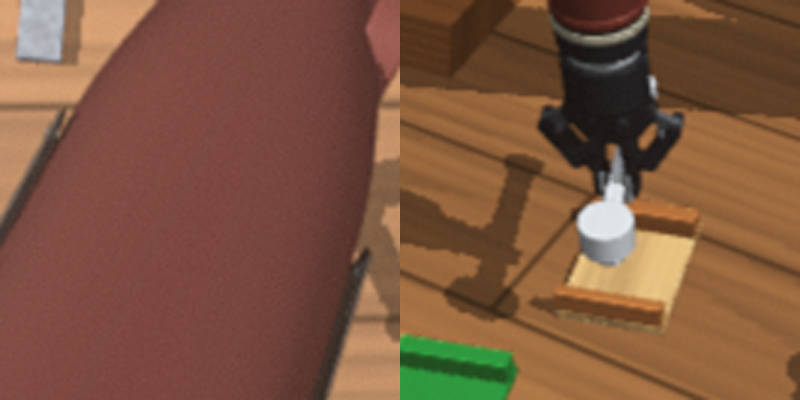

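The lever is held and clear, with almost no wrist torque, so the grip is at the balance point. Boss about (262,240) in the scene view. Now over to the socket.

Request:
servo_tool --increments "-0.04 0.5 0 0 0 0;-0.04 0.89 0 0 0 0;-0.04 0.89 0 0 0 0;-0.04 0.89 0 0 0 0;-0.04 0.89 0 0 0 0"

```text
clock: 14.43
ee_pos: [0.52, -0.1049, 0.1779]
orientation: [3.141, -0.001, -2.737]
ft_force: [0.3, -0.7, -4.4]
finger_gap: 0.0152
finger_force: 58.9
```

Request:
servo_tool --increments "-0.04 0.89 0 0 0 0;-0.04 0.89 0 0 0 0;-0.04 0.89 0 0 0 0;-0.04 0.89 0 0 0 0;-0.04 0.89 0 0 0 0"

```text
clock: 14.85
ee_pos: [0.4885, -0.0215, 0.178]
orientation: [3.141, -0.0, -2.737]
ft_force: [-0.4, -0.0, -4.3]
finger_gap: 0.0151
finger_force: 58.9
```

Request:
servo_tool --increments "-0.04 0.89 0 0 0 0;-0.04 0.89 0 0 0 0;-0.04 0.89 0 0 0 0;-0.04 0.89 0 0 0 0;-0.04 0.89 0 0 0 0"

```text
clock: 15.27
ee_pos: [0.4571, 0.0617, 0.1781]
orientation: [3.141, -0.0, -2.737]
ft_force: [0.7, 0.0, -4.0]
finger_gap: 0.015
finger_force: 58.9
```

Request:
servo_tool --increments "-0.04 0.89 0 0 0 0;-0.04 0.89 0 0 0 0;-0.04 0.89 0 0 0 0;-0.04 0.89 0 0 0 0;-0.04 0.5 0 0 0 0"

```text
clock: 15.68
ee_pos: [0.4284, 0.1383, 0.1781]
orientation: [3.141, -0.001, -2.736]
ft_force: [0.6, -0.1, -4.0]
finger_gap: 0.0149
finger_force: 59.0
```

Request:
servo_tool --increments "0 0.4 0 0 0 0;0 0.2 0 0 0 0;0 0 0 0 0 0;0 0 0 0 0 0"

```text
clock: 16.02
ee_pos: [0.4254, 0.1474, 0.1783]
orientation: [-3.141, -0.0, -2.737]
ft_force: [-1.3, -0.3, -4.3]
finger_gap: 0.0147
finger_force: 59.0
```

```bash
python3 - <<'E'
from h import *
import pickle
go(.424,.152,.178,203.2)
s=r.sense();w=r.grab_frame('wrist')
t=r.grab_frame('top');sc=r.grab_frame('scene');pickle.dump((t,sc,s,w),open('l.pkl','wb'))
k=lambda p,x,y:cv2.resize(p['pixels'][y:y+133,x:x+133],(400,400),interpolation=cv2.INTER_CUBIC)
cv2.imwrite('pics/c7.png',np.hstack([cv2.resize(w['pixels'],(400,300)),k(sc,325,215)[50:350]])[:,:,::-1])
E
```

```text
at [0.4254 0.1474 0.1783] [-179.98   -0.   -156.82] shift [-0.03  0.24  0.01]
turn [-0.01 -0.   -0.  ]
```

View pics/c7.png

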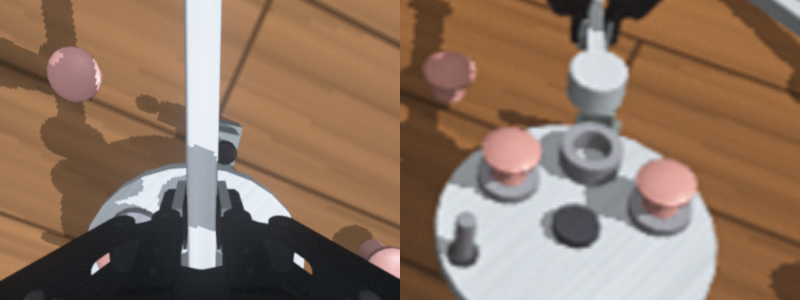

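Request:
servo_tool --increments "-0.03 0.24 0 0 0 0;0 0 0 0 0 0;0 0 0 0 0 0;0 0 0 0 0 0;0 0 0 0 0 0"

```text
clock: 16.58
ee_pos: [0.4239, 0.1523, 0.1783]
orientation: [-3.142, -0.0, -2.737]
ft_force: [-0.0, -0.3, -4.4]
finger_gap: 0.0147
finger_force: 59.0
```

```bash
python3 - <<'E'
from h import *
import pickle
np.set_printoptions(precision=4,suppress=True)
go(.424,.152,.178,203.2)
sc=r.grab_frame('scene');t=r.grab_frame('top')
k=lambda p,x,y:cv2.resize(p['pixels'][y:y+100,x:x+100],(400,400),interpolation=cv2.INTER_CUBIC)
cv2.imwrite('pics/c8.png',np.hstack([k(sc,340,220),k(t,180,180)])[:,:,::-1])
print('socket',onz(sc,388.4,281.6,.084),onz(t,228.4,234,.084))
for u,v in [(390,253),(390,255),(392,255)]: print(u,v,onz(sc,u,v,.182))
E
```

```text
at [0.4239 0.1523 0.1783] [-180.     -0.   -156.82] shift [ 0.   -0.02  0.01]
turn [-0.   -0.   -0.01]
socket [0.4914 0.1799 0.084 ] [0.4805 0.1747 0.084 ]
390 253 [0.4805 0.1678 0.182 ]
390 255 [0.4872 0.1704 0.182 ]
392 255 [0.4848 0.175  0.182 ]
```

View pics/c8.png

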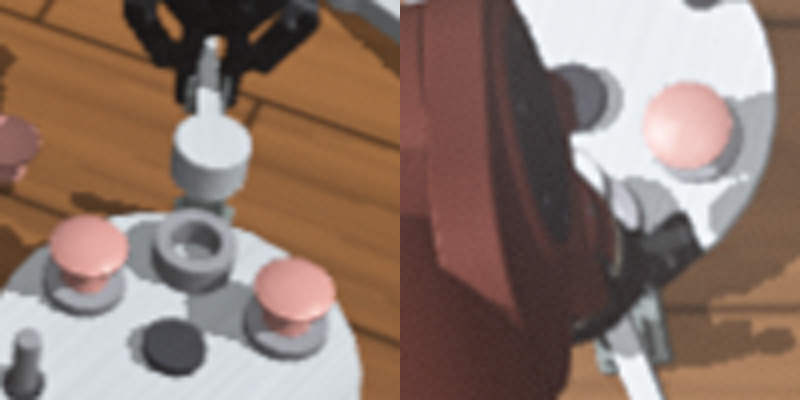

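The boss top at (393,255) and the socket rim at (389,280.5) in the scene view agree to about 4 mm horizontally. The lever is level and nothing touches, so I hand in.

```bash
python3 -c "
from h import *
s=r.sense();print(s['qvel'].round(3),s['ft_force'].round(1),s['clock']);print(r.close_job())"
```

```text
[-0.    -0.001 -0.    -0.001  0.    -0.002] [ 0.6 -0.9 -4.7] 16.6833
the job is handed in; nothing more can be done
None
```

I handed the job in at 16.7 s. The turntable is one position counterclockwise in its detent, and the lever is held level at its balance point, about 5 cm above the socket and within about 5 mm of its axis by the last camera check. The judge returned no verdict.

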